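# Refill the cup-lid dispenser

### The arm

A 7-joint arm with a two-finger parallel gripper is mounted at the origin on the work surface. World frame = base frame: x ahead of the robot, y to its left, z up, the work surface at z = 0. Lengths are in mm, angles in degrees, forces in N, time in s.
With the tool pointing down it reaches from about 425 to 925 mm from the base axis. Payload 6.8 kg.
Tool frame: the origin (TCP) lies between the finger pads; the fingertips stand 11 mm ahead of it and the grasp point (between the pads) lies 8 mm behind it (env.tcp_to_tips is the distance from the TCP to the fingertips, in mm); z points along the fingers, y is the line along which they close (so a half turn about z gives the same grasp; the last joint's range is limited). The gripper opens to 85 mm and grips with 20 to 120 N. Pads are 22 mm wide; open, the fingers measure 114 mm over their backs; the gripper's body (76 mm by 85 mm) begins 54 mm behind the grasp point. The pads swing forward as they close: fully open they stand 13 mm farther back than shut.
Start: joints at [70.124, 27.33, 1.283, 89.118, -0.659, 63.558, -4.761], TCP at [159.67, -655.86, 242.308] pointing down, gripper open.
Joint ranges: [-169.35, 169.35], [-19.33, 120.38], [-80.79, 83.38], [13.8, 139.57], [-78.32, 258.32], [9.67, 109.79], [-169.56, 169.56]. Speed limits (degrees/s): [136.94, 136.94, 180, 180, 180, 180, 180].

### API

Orientations are given as [roll, pitch, yaw] about the fixed x, y, z axes, in that order (R = Rz(yaw) Ry(pitch) Rx(roll)).
In Python, from rig import env, eyes, workorder gives the robot as it stands.
- The arm moves only by the tool arm_command, never from a script. Its argument "motion" is a list of rows, each a list of 5 numbers: the shift along the tool's x, y, z in mm, then the turn about the tool's z in rad, then the opening, from 0 (shut) to 1 (fully open). In form: [[dx, dy, dz, yaw, grip], ...]. A call has 1 to 8 rows; each row shifts and turns the commanded pose from where the row before left it, along the tool's axes as they then stand; what a row does not reach is not made up. A row lasts 1/10 s, in which the tool goes at most 50 mm and 8.59 degrees, less where a joint would pass 70% of its speed; a pose out of reach is approached as far as the arm can. A call with a gripper value outside its range is refused whole. The fingers move at their own pace and stop on an object; the grip force is fixed at half the most. Time passes only in rows, so rows that do not move let the fingers close. It gives the time, the measured TCP pose, the force, the opening and the grip force at its end, in the units of the state.
- env.state(): the state, without advancing time (a new reading comes with each control period).
- eyes.camera(name): name is "side" or "top"; returns the picture (384x512x3 uint8, red, green, blue); there is no depth.
- eyes.calibration(name): a dict with "vfov" (degrees; the focal length in pixels is half the picture's height over the tangent of half this angle, whatever the lens; pixels are square), "cx", "cy" (the principal point, pixels), "cam_to_world" (4x4, takes a point from camera to world coordinates). Camera axes: x right, y up, looking along -z (the intrinsics and any distortion apply to the point x, -y, -z); pixel columns grow to the right and rows downward; lengths in mm; the calibration is good to about 2 mm. A picture is of the moment at which its call begins. calibration takes no time and is no camera call.
- workorder.hand_in(): hands the job in; it is judged then, once.
Trained networks look in the newest picture that a camera, given by its name, has taken for a name from the list of things; names that differ only in an ending like _2 or _b are one class to them, and where a whole thing is asked for, a point or a joint stands for the part that bears it (a point fixed in the world has none). Each returns a list of dicts, best first, with "conf" (0 to 1); they miss things now and then, are a little off and sometimes report something else, mostly with a low value. They report only what shows in the picture. A call takes as long as a camera call. They do not tell look-alikes from the thing itself.
- eyes.trace(target, camera): "region" (384x512 bool, what is visible of it) and "xy" ([column, row] in pixels, amid what is visible of it).
The state is a dict: "time_s": time; "joints": joint angles; "joint_velocities": joint speeds; "tau": joint torques, N m; "eef_pos": TCP position; "orientation": TCP orientation; "contact_force": force on the tool from outside, world axes, zero at the start; "torque": the same for the moment, N m; "finger_gap": finger opening in mm; "finger_force": force on a finger pad.
Only numpy, scipy, OpenCV 4.12 (cv2) and the standard library are available. Lean on these libraries where they do the work, as an engineer would, in place of code of your own. Each camera call takes 0.05 s, during which the arm holds its last target. There are 200 camera calls.

### The job

Put the two washed red cup lids into the tube of the lid dispenser, so that they lie flat on the white lid already inside and all three form one column. One red lid lies on the white board, the other stands on edge in the drying rack; lay that one down flat and let go of it before you take it again to drop it in. Leave the blue lid and everything else where they are.

Things in the scene. Friction and masses are not known exactly. Their poses are not given: they have to be found in the camera images.
- flat_lid: red hard-plastic cup lid, a flat ring 66 mm across and 14 mm thick with a 26 mm hole, 30 to 55 g, smooth and slippery; origin at its centre, z along the ring's axis. It lies flat on the white board and is picked across its 66 mm diameter from above
- rack_lid: second red lid, the same ring (66 mm across, 14 mm thick, 26 mm hole); origin at its centre, z along the ring's axis, which is level at the start: the lid stands on edge in one of the rack's three slots, its centre 38 mm above the table, its top 71 mm. Its upper half is free and can be pinched by the faces (14 mm) from above
- blue_lid: blue lid of another cup size, 79 mm across and 12 mm thick, standing in another slot of the rack; too large for the tube; stays where it is
- base_lid: white lid, the same size as the red ones, lying flat on the floor of the dispenser's tube from the start
- dispenser: lid dispenser fixed to the table: black foot, upright aluminium tube with a red funnel mouth and two narrow windows; origin on the table under the tube's axis, z up. Bore 70 mm; tube floor 40 mm and mouth rim 120 mm above the table; the upper 7 mm are a 45-degree funnel that widens to about 83 mm inside and 90 mm outside. Round foot 120 mm across and 8 mm high. With all lids in, their centres are 47, 61 and 75 mm above the table
- mouth (a point): centre of the funnel mouth, at rim height 120 mm, on the tube's axis
- rack: grey drying rack fixed to the table, 90 mm (x) by 200 mm (y); origin at its underside's centre. Three slots 17 mm wide at y = -70, 0 and +70 mm, each between two fins 60 mm long (along x) whose tops are 32 mm above the table; slot floor 6 mm above the table. Lids stand in the slots with their axes along the rack's y
- board: white plastic board fixed to the table, 260 mm (x) by 240 mm (y), 12 mm thick; origin at its underside's centre, its top 12 mm above the table. Free apart from the flat red lid
- ketchup: red squeeze bottle, 54 mm across, 170 mm tall; origin under its centre; bystander
- mustard: yellow squeeze bottle, 54 mm across, 170 mm tall; origin under its centre; bystander
- cup: clear plastic cup, 74 mm across, 95 mm tall; origin under its centre; bystander
- spatula: spatula lying on the table, 260 mm long along its x; bystander
- sauce_bowl: small steel bowl, 100 mm across, 45 mm high; origin under its centre; bystander
There are look-alikes about, which are no part of the job. Leave any green look-alike of the flat_lid alone.

How it is judged:
By the outcome, as a careful person would: the job done as asked, in the order asked, and still so for the second after the job is handed in, with the robot touching nothing.
It also fails if it takes over 66 s, if anything falls off the work surface, if the arm or the gripper's body presses on something with over 40 N, if the wrist force passes 120 N, or if a joint passes its speed limit or range.

## Working session

There is one attempt and no reset: what is moved stays moved. The work goes in short steps, Python scripts to look and compute and a tool call to move; the robot and the scene stay as the last step left them, time stands still between calls to the robot, and variables do not carry over. Pictures are saved under pics/ and viewed, at most 10 in all, crops included, and the job is handed in when it is done.

Besides the shell and the picture viewer there is one more tool, called after "Request:" by a JSON object that holds its "method" and its "body", one argument or row to a line. arm_command: Moves the arm, as the interface text tells. Its arguments: {"type":"object","properties":{"motion":{"type":"array"}},"required":["motion"]}

```bash
ls; mkdir -p pics; python3 - <<'E'
from rig import env, eyes, workorder
import cv2,numpy as np
ims=[]
for n in("top","side"):
    im=eyes.camera(n); cv2.imwrite(f"pics/{n}0.png",im[:,:,::-1]); c=eyes.calibration(n); print(n,c)
    for t in("flat_lid","rack_lid","blue_lid","dispenser","rack","board"):
        for r in eyes.trace(t,n)[:3]: 
            ys,xs=np.where(r["region"]);print(t,round(r["conf"],2),np.round(r["xy"]),len(xs),(xs.min(),xs.max(),ys.min(),ys.max()) if len(xs) else "")
print(env.state())
E
```

```text
pics
top {'vfov': 51.39406968600424, 'cx': 259.28090268779204, 'cy': 197.8199305446996, 'cam_to_world': array([[-1.12168817e-02,  9.94208618e-01, -1.06880333e-01,
         4.29107582e+02],
       [-9.99934404e-01, -1.09048895e-02,  3.50308406e-03,
         2.96062781e+01],
       [ 2.31727813e-03,  1.06912616e-01,  9.94265720e-01,
         1.29928574e+03],
       [ 0.00000000e+00,  0.00000000e+00,  0.00000000e+00,
         1.00000000e+00]])}
flat_lid 0.82 [248. 268.] 329 (np.int64(239), np.int64(259), np.int64(256), np.int64(276))
flat_lid 0.75 [284. 140.] 498 (np.int64(271), np.int64(293), np.int64(126), np.int64(152))
flat_lid 0.55 [275. 201.] 315 (np.int64(266), np.int64(285), np.int64(193), np.int64(213))
rack_lid 0.57 [156. 207.] 120 (np.int64(154), np.int64(163), np.int64(200), np.int64(219))
blue_lid 0.61 [181. 210.] 182 (np.int64(176), np.int64(185), np.int64(201), np.int64(225))
dispenser 0.7 [356. 209.] 1058 (np.int64(337), np.int64(379), np.int64(191), np.int64(227))
rack 0.83 [188. 217.] 1398 (np.int64(151), np.int64(215), np.int64(196), np.int64(232))
board 0.74 [264. 19
[... 1161 characters left out ...]
oints': array([70.12688337, 27.32779652,  1.28365532, 89.11528119, -0.65902759,
       63.55735898, -4.76332116]), 'joint_velocities': array([-0.01204249, -0.006971  ,  0.023749  ,  0.00033485, -0.05720661,
        0.02772388,  0.00251585]), 'tau': array([ 2.69233851e-04, -5.96168947e+01,  1.60701223e+00, -2.81505418e+01,
        1.27270599e-02,  1.65628699e-03,  1.37013814e-05]), 'eef_pos': array([ 159.64874537, -655.89617027,  242.3538202 ]), 'orientation': array([ 1.79993160e+02, -1.42402521e-03,  1.36759578e+01]), 'contact_force': array([ 0.02106018,  1.02661377, -0.07626633]), 'torque': array([ 0.01696117,  0.00565938, -0.01454277]), 'finger_force': 0.0, 'finger_gap': 85.60816456357631}
```

View pictures.

```bash
python3 - <<'E'
import cv2,numpy as np
a=cv2.imread("pics/top0.png")[115:290,140:390];b=cv2.imread("pics/side0.png")[110:320,150:400]
a=cv2.resize(a,None,fx=2.4,fy=2.4,interpolation=2)[:300*2]
b=cv2.resize(b,None,fx=2.4,fy=2.4,interpolation=2)
cv2.imwrite("pics/a.png",cv2.resize(cv2.imread("pics/top0.png"),(800,600),interpolation=2));cv2.imwrite("pics/b.png",b)
cv2.imwrite("pics/a2.png",a)
E
```

```text
(no output)
```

View pics/a.png

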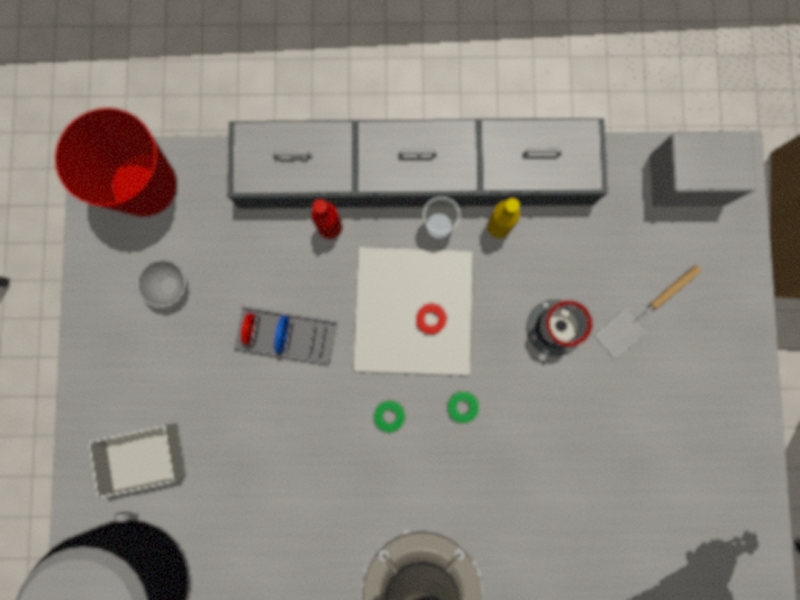

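View pics/b.png

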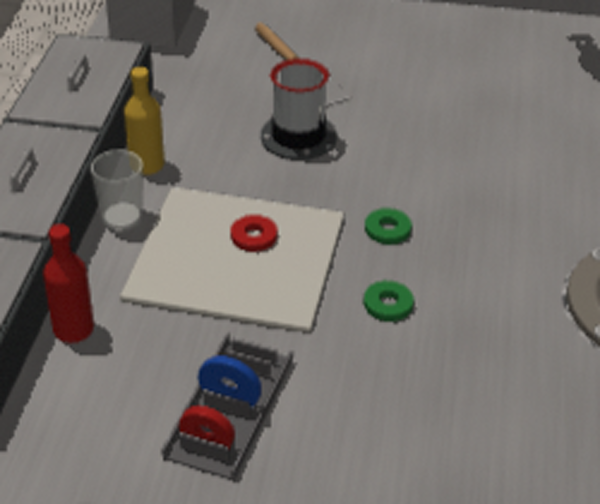

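View pics/a2.png

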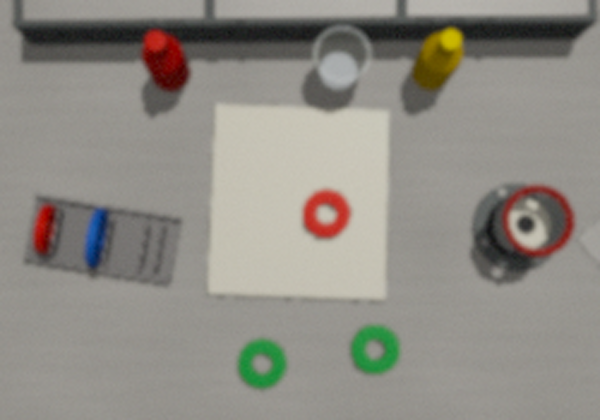

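The pictures show:
- **Flat lid:** candidates are the red lid on the board at top px (276,204), green look-alikes at (249,266) and (296,260), the ketchup bottle at (208,140), and the red funnel ring at (364,207). I choose (276,204), which is red and lies on the board.
- **Rack lid:** red at (158,210). The blue lid at (181,213) stays.

Next I measure by colour and plane intersection.

```bash
cat > h.py <<'E'
import cv2,numpy as np
from rig import env,eyes
def ray(n,uv):
    c=eyes.calibration(n);f=192/np.tan(np.radians(c["vfov"]/2));M=c["cam_to_world"]
    return M[:3,3],M[:3,:3]@np.array([(uv[0]-c["cx"])/f,-(uv[1]-c["cy"])/f,-1])
def at(n,uv,z):
    o,d=ray(n,uv);return (o+d*(z-o[2])/d[2])[:2].round(1)
def pix(n,P):
    c=eyes.calibration(n);f=192/np.tan(np.radians(c["vfov"]/2));M=c["cam_to_world"]
    q=M[:3,:3].T@(np.array(P,float)-M[:3,3]);return np.array([c["cx"]-f*q[0]/q[2],c["cy"]+f*q[1]/q[2]])
def red(im):
    h=cv2.cvtColor(im,cv2.COLOR_RGB2HSV);return (((h[...,0]<10)|(h[...,0]>170))&(h[...,1]>120)&(h[...,2]>70)).astype(np.uint8)
def blobs(m,lo=30):
    n,l,s,c=cv2.connectedComponentsWithStats(m);return [(c[i].round(1),s[i].tolist(),l==i) for i in range(1,n) if s[i][4]>lo]
E
python3 - <<'E'
from h import *
print(env.tcp_to_tips)
for n in("top","side"):
    im=cv2.imread(f"pics/{n}0.png")[:,:,::-1].copy()
    for c,s,m in blobs(red(im)):
        x,y,w,h,_=s;r=cv2.minAreaRect(np.argwhere(m)[:,::-1].astype(np.float32))
        k=(x+w/2-.5,y+h/2-.5)
        print(n,c,s,"z26",at(n,c,26),"bbox z120",at(n,k,120),"c z19",at(n,c,19),"z45",at(n,c,45),r)
    hsv=cv2.cvtColor(im,cv2.COLOR_RGB2HSV)
    for c,s,m in blobs(((hsv[...,0]>100)&(hsv[...,0]<130)&(hsv[...,1]>120)).astype(np.uint8)): print(n,"blue",c,s,at(n,c,50))
# board & rack corners from 800px view
for t in((360,248),(472,251),(469,375),(354,371)): print("board",at("top",np.array(t)*.64,12))
for t in((243,307),(337,321),(331,365),(235,351)): print("rack",at("top",np.array(t)*.64,3))
E
```

```text
11.0
top [ 71.7 103.5] [35, 69, 77, 70, 3735] z26 [884.8 638.7] bbox z120 [851.1 589.7] c z19 [887.3 642. ] z45 [878.  629.6] ((74.9494400024414, 102.2190933227539), (80.04998016357422, 63.26048278808594), 12.99461555480957)
top [208.2 139.1] [199, 127, 19, 26, 364] z26 [760.3 189.5] bbox z120 [734.7 178.3] c z19 [762.2 190.4] z45 [755.4 187.1] ((208.60003662109375, 138.6999969482422), (26.832815170288086, 16.546903610229492), 63.43495178222656)
top [364.6 206.9] [349, 193, 30, 29, 209] z26 [ 533.  -311.9] bbox z120 [ 525.1 -283.5] c z19 [ 533.6 -313.8] z45 [ 531.5 -306.8] ((363.5000305175781, 206.50001525878906), (28.284271240234375, 28.284271240234375), 45.0)
top [275.5 203.9] [267, 195, 19, 19, 224] z26 [545.8 -26.6] bbox z120 [536.9 -24. ] c z19 [546.5 -26.9] z45 [544.1 -25.8] ((276.0, 204.0), (18.0, 18.0), 90.0)
top [157.9 209.9] [154, 200, 9, 21, 139] z26 [530.7 349.7] bbox z120 [522.9 325.8] c z19 [531.3 351.4] z45 [529.2 344.9] ((157.7567596435547, 209.95947265625), (7.39795446395874, 20.385475158691406), 9.462322235107422)
top blue [179.5 213.4] [176, 202, 8, 24, 145] [517. 
[... 514 characters left out ...]
453, 17.096242904663086), 87.95458984375)
side [ 87.5 309.9] [38, 276, 83, 92, 3306] z26 [907.4 481.5] bbox z120 [858.4 580.3] c z19 [911.4 476.8] z45 [896.5 494.3] ((76.69204711914062, 313.702392578125), (72.35294342041016, 90.0), 28.07248878479004)
side [235.8 286.1] [225, 279, 23, 17, 241] z26 [533.1 325.1] bbox z120 [511.  404.4] c z19 [534.7 319.4] z45 [528.9 340.5] ((236.35003662109375, 285.95001220703125), (22.768400192260742, 12.965338706970215), 18.434947967529297)
side blue [245.6 267.4] [233, 258, 26, 21, 350] [515.7 272.5]
board [697.5 118.3]
board [ 688.5 -116.6]
board [ 429.9 -104.6]
board [440.7 131.5]
rack [576.6 363.9]
rack [545.  167.5]
rack [453.7 179.8]
rack [484.9 379. ]
```

Request:
{"method": "arm_command", "body": {
  "motion": [
    [0, 0, 20, 0.132, 1],
    [0, 0, 20, 0.132, 1],
    [0, 0, 20, 0.132, 1],
    [15.7, -38, 0, 0, 1],
    [15.7, -38, 0, 0, 1],
    [15.7, -38, 0, 0, 1],
    [15.7, -38, 0, 0, 1],
    [15.7, -38, 0, 0, 1]
  ]
}}

```text
time_s: 1.5
eef_pos: [267.7, -479.1, 182.5]
orientation: [180.0, -0.0, -9.0]
contact_force: [0.6, -0.7, -0.2]
finger_gap: 85.4
finger_force: 0.0
```

Request:
{"method": "arm_command", "body": {
  "motion": [
    [15.7, -38, 0, 0, 1],
    [15.7, -38, 0, 0, 1],
    [15.7, -38, 0, 0, 1],
    [15.7, -38, 0, 0, 1],
    [15.7, -38, 0, 0, 1],
    [15.7, -38, 0, 0, 1],
    [15.7, -38, 0, 0, 1],
    [15.7, -38, 0, 0, 1]
  ]
}}

```text
time_s: 2.3
eef_pos: [439.4, -198.5, 182.7]
orientation: [180.0, -0.1, -9.0]
contact_force: [0.9, -0.5, -0.4]
finger_gap: 85.3
finger_force: 0.0
```

Request:
{"method": "arm_command", "body": {
  "motion": [
    [15.7, -37.5, 0, 0, 1],
    [15.7, -37.5, 0, 0, 1],
    [15.7, -37.5, 0, 0, 1],
    [15.7, -37.5, 0, 0, 1],
    [15.7, -37.5, 0, 0, 1],
    [0, 0, 40, 0, 1],
    [0, 0, 40, 0, 1],
    [0, 0, 20, 0, 1]
  ]
}}

```text
time_s: 3.1
eef_pos: [543.9, -26.7, 79.5]
orientation: [180.0, 0.2, -9.0]
contact_force: [-0.8, -0.4, -0.3]
finger_gap: 85.6
finger_force: 0.0
```

```bash
python3 - <<'E'
from h import *
p=env.state()["eef_pos"];print(p)
S=[]
for n in("top","side"):
    im=eyes.camera(n).copy()
    for c,s,m in blobs(red(im)): 
        if abs(at(n,c,22)-[546,-25]).max()<60: print(n,c,s,at(n,c,22))
    u=pix(n,[546,-25,40]).astype(int)
    S.append(cv2.resize(im[u[1]-50:u[1]+50,u[0]-50:u[0]+50],(400,400),interpolation=2))
cv2.imwrite("pics/c.png",np.hstack(S)[:,:,::-1])
E
```

```text
[543.92286598 -26.66212007  79.52944409]
side [255.5 207. ] [246, 200, 20, 15, 214] [545.7 -22.5]
```

View pics/c.png

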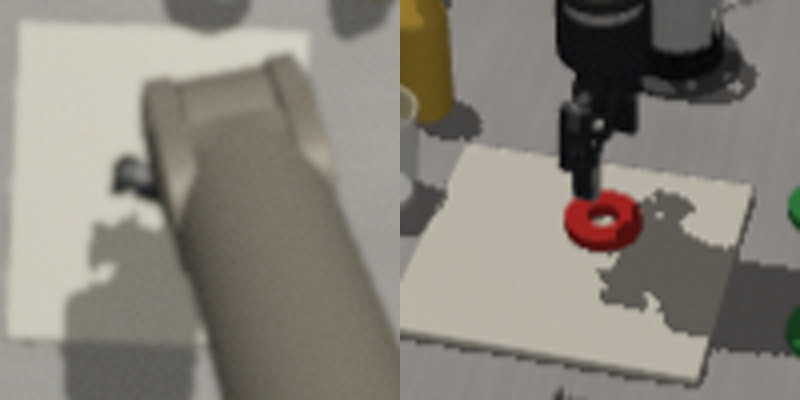

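```bash
python3 - <<'E'
from h import *
u=pix("side",[546,-25,40]).astype(int)
t=np.array([-.156,-.988])
for s in(-46,-52):
  for z in(66.5,72,79,84):
    P=np.r_[np.array([543.9,-26.7])+s*t,z]; print(s,z,(pix("side",P)-u+50)*4+[400,0])
print((pix("side",[546,-25,26])-u+50)*4+[400,0])
E
```

```text
-46 66.5 [584.99212912 210.30582677]
-46 72 [584.89330746 205.11563078]
-46 79 [584.76690662 198.47695327]
-46 84 [584.67618679 193.71227201]
-52 66.5 [582.37441483 214.87388633]
-52 72 [582.26957519 209.67959359]
-52 79 [582.13547505 203.03558592]
-52 84 [582.03922805 198.26701679]
[602.13929087 214.39990436]
```

Request:
{"method": "arm_command", "body": {
  "motion": [
    [1.2, -2.2, 25, 0, 1],
    [0, 0, 20, 0, 1],
    [0, 0, 9, 0, 1],
    [0, 0, 5, 0, 1],
    [0, 0, 0, 0, 1]
  ]
}}

```text
time_s: 3.7
eef_pos: [547.4, -25.1, 23.8]
orientation: [-180.0, -0.0, -9.0]
contact_force: [-1.1, -0.6, 1.0]
finger_gap: 85.6
finger_force: 0.0
```

```bash
python3 - <<'E'
from h import *
im=eyes.camera("side").copy()
u=pix("side",[546,-25,20]).astype(int)
cv2.imwrite("pics/d.png",cv2.resize(im[u[1]-30:u[1]+30,u[0]-40:u[0]+40],(800,600),interpolation=2)[:,:,::-1])
print(env.state()["contact_force"])
E
```

```text
[-0.78830705 -0.38337346 -0.36187   ]
```

View pics/d.png

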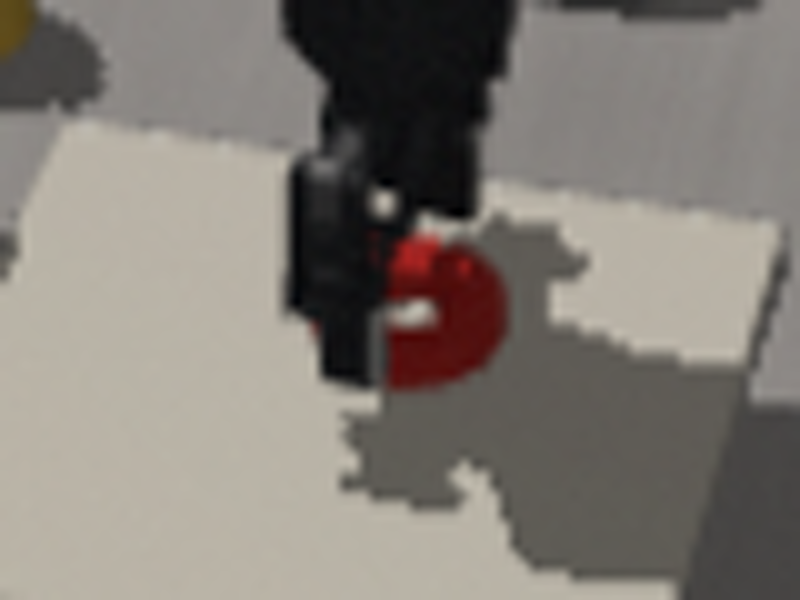

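Request:
{"method": "arm_command", "body": {
  "motion": [
    [-0.5, 0, 1.5, 0, 1],
    [0, 0, 0, 0, 0.7],
    [0, 0, 0, 0, 0.6],
    [0, 0, 0, 0, 0.6],
    [0, 0, 0, 0, 0.6],
    [0, 0, 0, 0, 0.6]
  ]
}}

```text
time_s: 4.35
eef_pos: [547.0, -25.0, 23.1]
orientation: [180.0, -0.1, -9.0]
contact_force: [-2.9, 0.1, 10.3]
finger_gap: 63.4
finger_force: 62.9
```

Request:
{"method": "arm_command", "body": {
  "motion": [
    [0, 0, -1, 0, 1],
    [0, 0, -5, 0, 1],
    [0, 0, 0, 0, 0.7],
    [0, 0, 0, 0, 0.6],
    [0, 0, 0, 0, 0.6],
    [0, 0, 0, 0, 0.6],
    [0, 0, 0, 0, 0.6]
  ]
}}

```text
time_s: 5.05
eef_pos: [547.0, -25.0, 29.0]
orientation: [180.0, -0.1, -9.0]
contact_force: [-3.4, -0.0, 12.8]
finger_gap: 61.6
finger_force: 61.7
```

Request:
{"method": "arm_command", "body": {
  "motion": [
    [0, 0, -10, 0, 0.6],
    [0, 0, -20, 0, 0.6],
    [0, 0, -40, 0, 0.6],
    [0, 0, -40, 0, 0.6],
    [0, 0, -22, 0, 0.6],
    [0, 0, 0, 0, 0.6]
  ]
}}

```text
time_s: 5.65
eef_pos: [548.8, -24.9, 163.6]
orientation: [-179.9, -0.4, -9.0]
contact_force: [-0.0, 0.0, 0.2]
finger_gap: 61.5
finger_force: 65.2
```

```bash
python3 - <<'E'
from h import *
p=env.state()["eef_pos"];print(p)
im=eyes.camera("side").copy()
u=pix("side",p).astype(int)
for c,s,m in blobs(red(im)): print(c,s,at("side",c,p[2]-11))
cv2.imwrite("pics/e.png",cv2.resize(im[u[1]-30:u[1]+30,u[0]-40:u[0]+40],(800,600),interpolation=2)[:,:,::-1])
E
```

```text
[548.78489578 -24.8634207  163.60224402]
[277.2 137.3] [267, 134, 20, 12, 55] [ 512.9 -257.3]
[256.7 175.4] [245, 168, 20, 15, 146] [541.3 -26. ]
[177.2 230. ] [168, 203, 20, 50, 652] [711.5 262.6]
[ 86.  320.5] [38, 276, 83, 100, 4610] [824.8 595.1]
[235.9 286.3] [225, 279, 23, 17, 252] [504.5 428.8]
```

View pics/e.png

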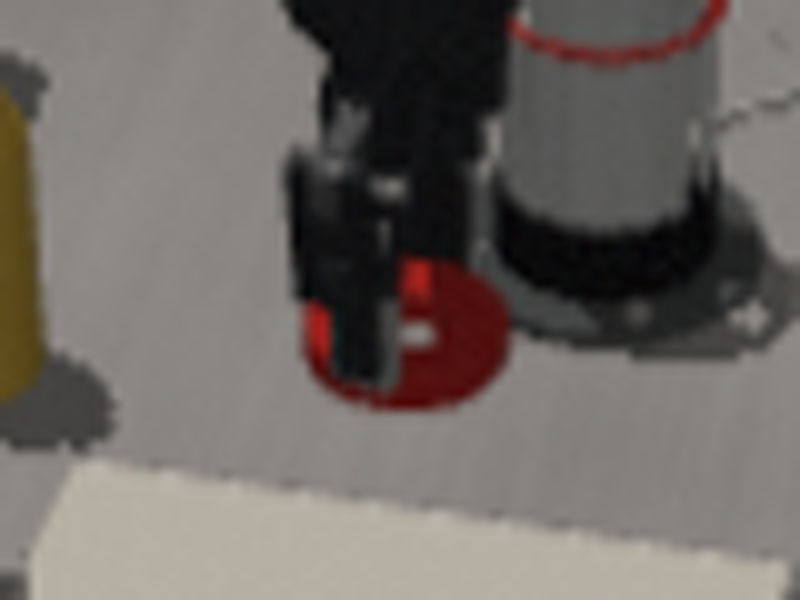

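Request:
{"method": "arm_command", "body": {
  "motion": [
    [1, 15, 0, 0, 0.6],
    [3, 40, 0, 0, 0.6],
    [3, 45, 0, 0, 0.6],
    [3, 45, 0, 0, 0.6],
    [3, 45, 0, 0, 0.6],
    [3, 40, 0, 0, 0.6],
    [3.4, 29.6, 0, 0, 0.6],
    [0, 0, 0, 0, 0.6]
  ]
}}

```text
time_s: 6.5
eef_pos: [521.5, -291.3, 157.8]
orientation: [179.8, 0.2, -9.5]
contact_force: [-0.8, -0.1, -0.7]
finger_gap: 61.4
finger_force: 65.2
```

```bash
python3 - <<'E'
from h import *
p=env.state()["eef_pos"];print(p)
im=eyes.camera("side").copy()
t=eyes.camera("top").copy()
u=pix("side",[526,-284,125]).astype(int);v=pix("top",[526,-284,125]).astype(int)
for c,s,m in blobs(red(im)): print(c,s)
f=lambda i,u:cv2.resize(i[u[1]-25:u[1]+25,u[0]-25:u[0]+25],(400,400),interpolation=2)
cv2.imwrite("pics/f.png",np.hstack([f(im,u),f(t,v)])[:,:,::-1])
E
```

```text
[ 521.54989096 -291.32064279  157.78392234]
[275.2 135.7] [263, 127, 22, 21, 156]
[177.1 229.8] [168, 203, 19, 50, 635]
[ 86.2 317.3] [38, 276, 83, 100, 4093]
[235.9 286.2] [225, 279, 23, 17, 249]
```

View pics/f.png

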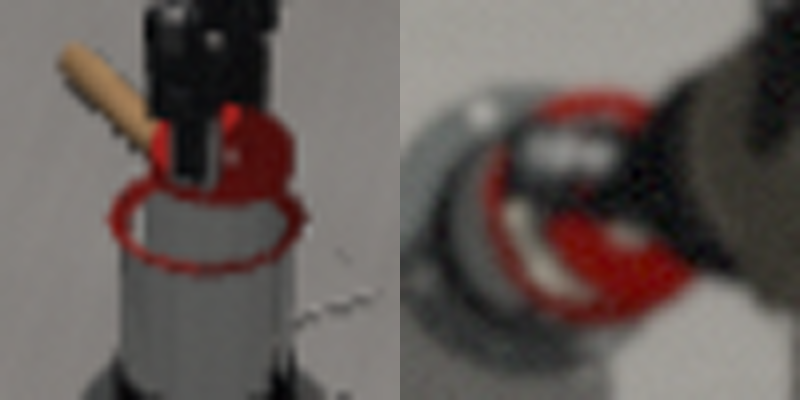

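Request:
{"method": "arm_command", "body": {
  "motion": [
    [0, 0, 0, 0, 0.6],
    [0, 0, 0, 0, 0.6],
    [0, 0, 0, 0, 0.6]
  ]
}}

```text
time_s: 6.9
eef_pos: [525.3, -283.2, 159.7]
orientation: [-180.0, 0.0, -8.9]
contact_force: [-0.2, -0.5, -0.5]
finger_gap: 61.2
finger_force: 65.2
```

Request:
{"method": "arm_command", "body": {
  "motion": [
    [0.8, 0.5, 8, 0, 0.6],
    [0, 0, 9, 0, 0.6],
    [0, 0, 6, 0, 0.6],
    [0, 0, 2.5, 0, 0.6],
    [0, 0, 0, 0, 0.6],
    [0, 0, 0, 0, 0.6]
  ]
}}

```text
time_s: 7.5
eef_pos: [525.9, -285.1, 134.4]
orientation: [180.0, -0.0, -9.0]
contact_force: [0.3, -0.2, -0.4]
finger_gap: 61.2
finger_force: 65.2
```

```bash
python3 - <<'E'
from h import *
s=env.state();print(s["eef_pos"],s["contact_force"])
im=eyes.camera("side").copy();t=eyes.camera("top").copy()
u=pix("side",[526,-284,125]).astype(int);v=pix("top",[526,-284,125]).astype(int)
f=lambda i,u:cv2.resize(i[u[1]-25:u[1]+25,u[0]-25:u[0]+25],(400,400),interpolation=2)
cv2.imwrite("pics/g.png",np.hstack([f(im,u),f(t,v)])[:,:,::-1])
E
```

```text
[ 525.85642238 -285.06791093  134.35568202] [ 0.26831357 -0.20292628 -0.4450951 ]
```

View pics/g.png

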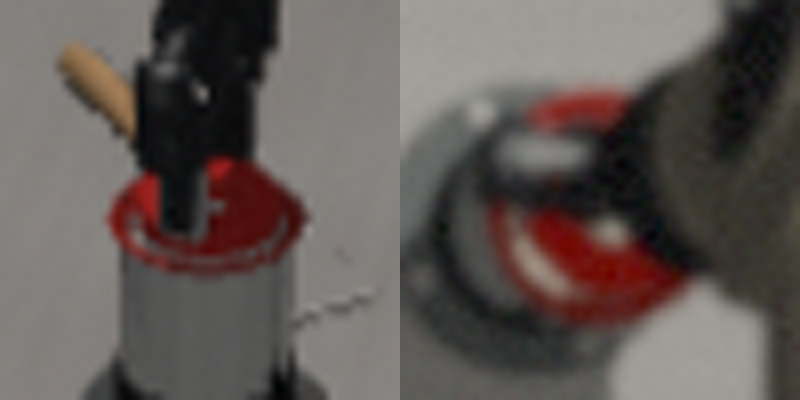

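Request:
{"method": "arm_command", "body": {
  "motion": [
    [0, 0, 0, 0, 0.85],
    [0, 0, 0, 0, 1],
    [0, 0, 0, 0, 1],
    [0, 0, 0, 0, 1],
    [0, 0, -25, 0, 1],
    [0, 0, -35, 0, 1],
    [0, 0, -20, 0, 1]
  ]
}}

```text
time_s: 8.3
eef_pos: [526.6, -285.4, 216.8]
orientation: [180.0, -0.1, -9.0]
contact_force: [0.4, -0.4, 0.4]
finger_gap: 85.2
finger_force: 0.0
```

```bash
python3 - <<'E'
from h import *
s=env.state();print(s["eef_pos"],s["contact_force"])
for n in("side","top"):
    im=eyes.camera(n).copy(); cv2.imwrite(f"pics/h_{n}.png",im[:,:,::-1])
    for c,st,m in blobs(red(im),10): print(n,c,st)
    for t in ("flat_lid","base_lid"):
        for r in eyes.trace(t,n)[:4]: print(t,n,round(r["conf"],2),r["xy"])
E
```

```text
[ 526.58585642 -285.35308722  216.76326954] [ 0.44499268 -0.42616045  0.40623081]
side [271.9 139.1] [263, 134, 22, 14, 78]
side [177.  229.8] [168, 203, 19, 50, 631]
side [ 86.3 316.8] [38, 276, 84, 100, 4010]
side [235.9 286.2] [225, 279, 23, 17, 249]
flat_lid side 0.49 [310.6, 231.2]
flat_lid side 0.47 [309.9, 199.2]
base_lid side 0.48 [275.9, 159.4]
top [ 72.9 104.4] [35, 69, 77, 70, 3906]
top [208.2 139. ] [199, 127, 19, 26, 366]
top [157.9 209.9] [154, 200, 9, 21, 137]
top [361.2 211.2] [349, 201, 30, 20, 320]
flat_lid top 0.71 [363.2, 210.2]
flat_lid top 0.62 [247.1, 262.4]
flat_lid top 0.61 [295.2, 262.2]
flat_lid top 0.45 [349.8, 214.6]
```

Request:
{"method": "arm_command", "body": {
  "motion": [
    [-3, -20, 0, 0, 1],
    [-6.3, -40, 0, 0, 0.5],
    [-6.3, -40, 0, 0, 0.5],
    [-6.3, -40, 0, 0, 0.5],
    [-6.3, -40, 0, 0, 0.5],
    [-6.3, -40, 0, 0, 0.5],
    [-6.3, -40, 0, 0, 0.5],
    [-6.3, -40, 0, 0, 0.5]
  ]
}}

```text
time_s: 9.4
eef_pos: [525.2, 20.1, 213.1]
orientation: [180.0, 0.1, -9.0]
contact_force: [0.0, 0.8, -0.2]
finger_gap: 42.8
finger_force: 0.0
```

Request:
{"method": "arm_command", "body": {
  "motion": [
    [-6.3, -40, 0, 0, 0.5],
    [-6.3, -40, 0, 0, 0.5],
    [-6.3, -40, 0, 0, 0.5],
    [-6.3, -40, 0, 0, 0.5],
    [-6.3, -40, 0, 0, 0.5],
    [-6.3, -40, 0, 0, 0.5],
    [-5, -35, 0, 0, 0.5],
    [-4, -30, 0, 0, 0.5]
  ]
}}

```text
time_s: 10.2
eef_pos: [526.6, 329.2, 212.7]
orientation: [179.9, 0.1, -8.9]
contact_force: [-0.4, -0.6, 0.1]
finger_gap: 42.8
finger_force: 0.0
```

```bash
cat > fit.py <<'E'
from h import *
import sys
def model(n,x,y,yaw,z=39):
    a=np.radians(yaw);r=np.array([np.cos(a),np.sin(a)]);s=np.array([-np.sin(a),np.cos(a)]);P=[]
    for th in np.arange(0,360,5):
        for w in(-7,7):
            X=np.array([x,y])+r*33*np.cos(np.radians(th))+s*w;P.append(pix(n,[*X,z+33*np.sin(np.radians(th))]))
    P=np.array(P);return P.min(0).round(1),P.max(0).round(1)
E
python3 - <<'E'
from fit import *
print(env.state()["joints"].round(1),env.state()["eef_pos"])
for xy in((527,342),(529,343)):
    for n in("top","side"): print(xy,n,*model(n,*xy,-9))
print(at("top",(364,204),54), at("top",(360,211),54))
E
```

```text
[ -22.4   25.4  -20.5   97.4   10.    59.2 -145.2] [526.56100231 329.23108503 212.74560982]
(527, 342) top [153.8 200.1] [164.5 221.4]
(527, 342) side [224.4 277.7] [248.5 298.2]
(529, 343) top [153.5 199.5] [164.2 220.7]
(529, 343) side [223.6 277.8] [247.7 298.4]
[ 539.9 -302.9] [ 518.  -289.5]
```

Request:
{"method": "arm_command", "body": {
  "motion": [
    [-2.3, -14.5, 20, 0, 0.5],
    [0, 0, 40, 0, 0.5],
    [0, 0, 40, 0, 0.5],
    [0, 0, 30, 0, 0.5],
    [0, 0, 20, 0, 0.5],
    [0, 0, 8, 0, 0.5],
    [0, 0, 0, 0, 0.5],
    [0, 0, 0, 0, 0.5]
  ]
}}

```text
time_s: 11.0
eef_pos: [528.1, 342.2, 56.9]
orientation: [-180.0, -0.0, -9.0]
contact_force: [0.8, 0.9, 1.0]
finger_gap: 42.5
finger_force: 0.0
```

Request:
{"method": "arm_command", "body": {
  "motion": [
    [0, 0, 2, 0, 0.2],
    [0, 0, 0, 0, 0.1],
    [0, 0, 0, 0, 0],
    [0, 0, 0, 0, 0],
    [0, 0, 0, 0, 0],
    [0, 0, 0, 0, 0]
  ]
}}

```text
time_s: 11.6
eef_pos: [528.3, 342.7, 55.2]
orientation: [-179.9, -0.1, -9.0]
contact_force: [-1.1, 2.0, 5.4]
finger_gap: 13.2
finger_force: 61.4
```

Request:
{"method": "arm_command", "body": {
  "motion": [
    [0, 0, -15, 0, 0],
    [0, 0, -35, 0, 0],
    [0, 0, -40, 0, 0],
    [0, 0, -10, 0, 0],
    [5, 20, 0, 0, 0],
    [10, 35, 0, 0, 0],
    [10, 38, 0, 0, 0],
    [10, 38, 0, 0, 0]
  ]
}}

```text
time_s: 12.4
eef_pos: [541.0, 204.9, 153.6]
orientation: [179.9, 0.1, -9.0]
contact_force: [-0.0, -1.0, 0.2]
finger_gap: 13.0
finger_force: 60.7
```

Request:
{"method": "arm_command", "body": {
  "motion": [
    [10, 38, 0, 0, 0],
    [10, 38, 0, 0, 0],
    [10, 35, 0, 0, 0],
    [7, 25, 0, 0, 0],
    [5.2, 16.5, 0, 0, 0],
    [0, 0, 15, 0, 0],
    [0, 0, 20, 0, 0],
    [0, 0, 20, 0, 0]
  ]
}}

```text
time_s: 13.2
eef_pos: [558.5, 50.7, 97.6]
orientation: [180.0, 0.1, -9.0]
contact_force: [-0.2, 0.3, 0.1]
finger_gap: 13.2
finger_force: 60.7
```

Request:
{"method": "arm_command", "body": {
  "motion": [
    [0, 0, 18, 0, 0],
    [0, 0, 8, 0, 0],
    [0, 0, 0, 0, 0],
    [0, 0, 0, 0, 0]
  ]
}}

```text
time_s: 13.6
eef_pos: [559.5, 50.4, 73.4]
orientation: [-180.0, 0.0, -9.0]
contact_force: [0.8, -0.8, -1.1]
finger_gap: 12.9
finger_force: 60.6
```

Request:
{"method": "arm_command", "body": {
  "motion": [
    [0, 0, 6, 0, 0],
    [0, 0, 4, 0, 0],
    [0, 0, 1, 0, 0],
    [0, 0, 0, 0, 0],
    [0, 0, 0, 0, 0]
  ]
}}

```text
time_s: 14.1
eef_pos: [559.7, 49.8, 62.5]
orientation: [-180.0, -0.0, -9.0]
contact_force: [0.9, 0.4, 0.1]
finger_gap: 13.2
finger_force: 60.6
```

```bash
python3 - <<'E'
from fit import *
s=env.state();print(s["eef_pos"],s["contact_force"])
for n in("side","top"):
    im=eyes.camera(n).copy(); cv2.imwrite(f"pics/i_{n}.png",im[:,:,::-1])
    for c,st,m in blobs(red(im),10): print(n,c,st)
    print(n,*model(n,560,50,-9,45))
E
```

```text
[559.71942056  49.79406335  62.46097302] [0.86596468 0.37604496 0.08847133]
side [273.8 139.7] [263, 134, 24, 14, 92]
side [177.4 229.9] [168, 203, 20, 50, 672]
side [247.4 217. ] [237, 208, 20, 17, 177]
side [ 85.9 321.5] [38, 276, 83, 100, 4952]
side [236.3 206.1] [257.1 224.8]
top [ 72.9 104.4] [35, 69, 77, 69, 3905]
top [208.1 139. ] [199, 127, 19, 26, 364]
top [362.  207.5] [349, 193, 30, 29, 509]
top [247.7 188.5] [255.2 209.8]
```

Request:
{"method": "arm_command", "body": {
  "motion": [
    [0, 0, 0.6, 0, 0],
    [0, 0, 0.6, 0, 0],
    [0, 0, 0, 0, 0],
    [0, 0, 0, 0, 0]
  ]
}}

```text
time_s: 14.6
eef_pos: [559.7, 49.9, 61.2]
orientation: [-180.0, -0.0, -9.0]
contact_force: [0.0, -0.0, 1.0]
finger_gap: 12.9
finger_force: 60.8
```

Request:
{"method": "arm_command", "body": {
  "motion": [
    [0, 0, 0.5, 0, 0],
    [0, 0, 0.5, 0, 0],
    [0, 0, 0, 0, 0],
    [0, 0, 0, 0, 0]
  ]
}}

```text
time_s: 15.0
eef_pos: [560.0, 50.0, 60.9]
orientation: [-180.0, -0.0, -9.0]
contact_force: [-1.6, -0.7, 7.7]
finger_gap: 12.7
finger_force: 62.1
```

Request:
{"method": "arm_command", "body": {
  "motion": [
    [0, 0, 0, 0, 0.2],
    [0, 0, 0, 0, 0.3],
    [0, 0, 0, 0, 0.6],
    [0, 0, 0, 0, 1],
    [0, 0, 0, 0, 1],
    [0, 0, 0, 0, 1]
  ]
}}

```text
time_s: 15.6
eef_pos: [559.5, 49.8, 60.0]
orientation: [180.0, 0.0, -9.0]
contact_force: [0.1, 0.1, -0.0]
finger_gap: 81.9
finger_force: 0.0
```

```bash
python3 - <<'E'
from fit import *
s=env.state();print(s["eef_pos"],s["contact_force"])
for n in("side","top"):
    im=eyes.camera(n).copy(); cv2.imwrite(f"pics/j_{n}.png",im[:,:,::-1])
    for c,st,m in blobs(red(im),10): print(n,c,st)
E
```

```text
[559.53847213  49.8095659   60.00163435] [ 0.11603945  0.12485721 -0.04895792]
side [273.8 139.6] [263, 134, 24, 14, 91]
side [177.4 230. ] [168, 203, 20, 50, 674]
side [250.2 216.4] [243, 207, 14, 18, 141]
side [ 85.8 321.5] [38, 276, 83, 100, 4963]
top [ 72.9 104.4] [35, 69, 77, 70, 3911]
top [208.2 139. ] [199, 127, 19, 26, 365]
top [362.1 207.5] [349, 193, 30, 29, 506]
```

Request:
{"method": "arm_command", "body": {
  "motion": [
    [0, 5, -3, 0, 1],
    [0, 8, 0, 0, 1],
    [0, 8, 0, 0, 1],
    [0, 6, 0, 0, 1],
    [0, 3, 0, 0, 1],
    [0, 3, 0, 0, 1],
    [0, 3, 0, 0, 1],
    [0, 3, 0, 0, 1]
  ]
}}

```text
time_s: 16.5
eef_pos: [553.5, 11.3, 63.1]
orientation: [-180.0, -0.0, -9.0]
contact_force: [0.1, 0.3, -0.4]
finger_gap: 85.3
finger_force: 0.0
```

Request:
{"method": "arm_command", "body": {
  "motion": [
    [0, 4, 0, 0, 1],
    [0, 4, 0, 0, 1],
    [0, 4, 0, 0, 1],
    [0, 4, 0, 0, 1],
    [0, 0, 0, 0, 1],
    [0, 0, 0, 0, 1]
  ]
}}

```text
time_s: 17.1
eef_pos: [551.0, -4.6, 63.1]
orientation: [-180.0, -0.0, -9.0]
contact_force: [1.0, -0.0, 0.5]
finger_gap: 85.3
finger_force: 0.0
```

```bash
python3 - <<'E'
from fit import *
s=env.state();print(s["eef_pos"],s["contact_force"])
for n in("side",):
    im=eyes.camera(n).copy(); cv2.imwrite(f"pics/k_{n}.png",im[:,:,::-1])
    for c,st,m in blobs(red(im),10): print(n,c,st,at(n,c,22))
E
```

```text
[550.98198309  -4.56664811  63.10402295] [ 1.01794232 -0.03412501  0.49836469]
side [274.6 139.6] [264, 134, 23, 14, 88] [ 550.6 -439.5]
side [177.4 230.1] [168, 203, 20, 50, 667] [768.2 133.7]
side [251.6 213.9] [242, 206, 20, 16, 215] [551.5  14. ]
side [ 85.9 321.2] [38, 276, 83, 100, 4822] [897.2 513.8]
```

Request:
{"method": "arm_command", "body": {
  "motion": [
    [0, 0, -20, 0, 1],
    [0, 0, -30, 0, 1],
    [0, -10, -10, 0, 1],
    [0, -10, 0, 0, 1],
    [0, 0, 0, 0, 1]
  ]
}}

```text
time_s: 17.65
eef_pos: [554.0, 17.8, 122.6]
orientation: [-179.9, 0.0, -8.8]
contact_force: [-0.2, -0.3, -0.1]
finger_gap: 85.5
finger_force: 0.0
```

```bash
python3 - <<'E'
from fit import *
s=env.state();print(s["eef_pos"],s["contact_force"])
im=eyes.camera("side").copy()
for c,st,m in blobs(red(im),10): print(c,st,at("side",c,21.5))
for r in eyes.trace("flat_lid","side")[:3]: print(r["conf"],r["xy"])
u=pix("side",[551,13,30]).astype(int)
# flat model bbox
def flat(x,y,z=19):
    P=np.array([pix("side",[x+33*np.cos(t),y+33*np.sin(t),z+w]) for t in np.arange(0,6.3,.1) for w in(-7,7)]);return P.min(0).round(1),P.max(0).round(1)
print(flat(551,13),flat(546,-25.5))
cv2.imwrite("pics/l.png",cv2.resize(im[u[1]-30:u[1]+30,u[0]-40:u[0]+40],(800,600),interpolation=2)[:,:,::-1])
E
```

```text
[554.00329861  17.84059988 122.63600559] [-0.19084288 -0.29740523 -0.10357008]
[273.9 139.8] [263, 134, 24, 14, 94] [ 553.2 -438.3]
[177.3 229.9] [168, 203, 20, 50, 664] [769.1 132.4]
[251.3 213.4] [242, 206, 20, 16, 231] [553.1  11.2]
[ 85.9 320.8] [38, 276, 83, 100, 4723] [898.  512.3]
0.73 [310.4, 201.3]
0.69 [309.9, 236.2]
(array([241.8, 206.3]), array([261.8, 222.8])) (array([245.7, 199.2]), array([265.4, 215.2]))
```

View pics/l.png

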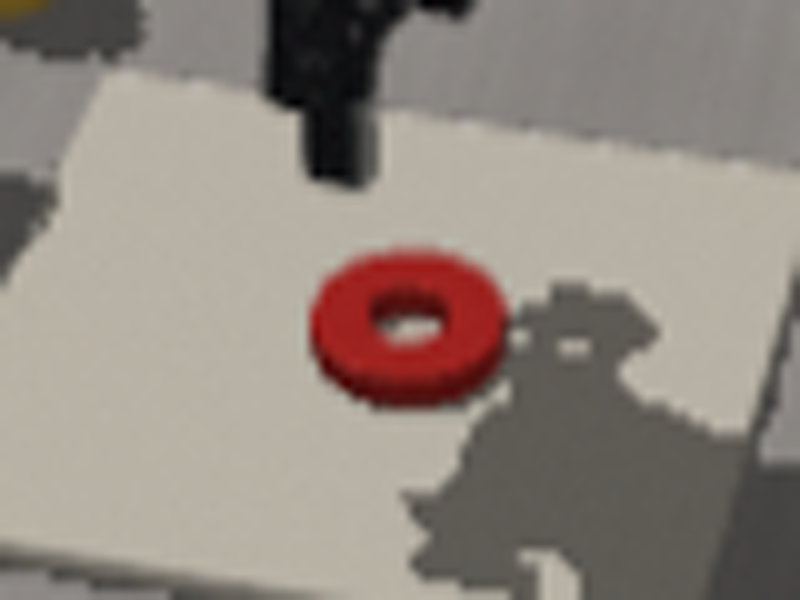

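Request:
{"method": "arm_command", "body": {
  "motion": [
    [-0.2, 5.8, 20, 0, 1],
    [0, 0, 35, 0, 1],
    [0, 0, 25, 0, 1],
    [0, 0, 10, 0, 1],
    [0, 0, 3, 0, 1],
    [0, 0, 1, 0, 1],
    [0, 0, 0, 0, 1],
    [0, 0, 0, 0, 1]
  ]
}}

```text
time_s: 18.55
eef_pos: [553.9, 9.6, 30.2]
orientation: [-180.0, -0.1, -9.0]
contact_force: [0.4, 0.5, -0.2]
finger_gap: 85.5
finger_force: 0.0
```

Request:
{"method": "arm_command", "body": {
  "motion": [
    [0, 0, 0, 0, 0.7],
    [0, 0, 0, 0, 0.6],
    [0, 0, 0, 0, 0.6],
    [0, 0, 0, 0, 0.6],
    [0, 0, 0, 0, 0.6]
  ]
}}

```text
time_s: 19.05
eef_pos: [553.5, 9.5, 30.7]
orientation: [180.0, -0.1, -9.0]
contact_force: [-3.4, -0.7, 12.1]
finger_gap: 60.4
finger_force: 61.6
```

Request:
{"method": "arm_command", "body": {
  "motion": [
    [0, 0, -5, 0, 0.6],
    [0, 0, -15, 0, 0.6],
    [0, 0, -35, 0, 0.6],
    [0, 0, -40, 0, 0.6],
    [0, 0, -30, 0, 0.6],
    [0, 0, -10, 0, 0.6],
    [0, 0, 0, 0, 0.6]
  ]
}}

```text
time_s: 19.75
eef_pos: [554.0, 9.6, 166.2]
orientation: [-180.0, -0.2, -9.0]
contact_force: [-0.1, -0.9, -1.0]
finger_gap: 59.6
finger_force: 64.5
```

```bash
python3 - <<'E'
from fit import *
s=env.state();print(s["eef_pos"],s["contact_force"],s["finger_gap"])
p=s["eef_pos"]
im=eyes.camera("side").copy()
for c,st,m in blobs(red(im),10): print(c,st)
for dz in(8,11,14):
    P=np.array([pix("side",[p[0]+33*np.cos(t),p[1]+33*np.sin(t),p[2]-dz+w]) for t in np.arange(0,6.3,.1) for w in(-7,7)]);print(dz,P.min(0).round(1),P.max(0).round(1))
E
```

```text
[554.00517615   9.57931253 166.15486989] [-0.09646369 -0.86119872 -0.96422605] 59.565814978688735
[273.8 139.7] [263, 134, 24, 14, 92]
[253.  181.7] [241, 174, 20, 15, 148]
[177.3 229.9] [168, 203, 20, 50, 660]
[ 85.8 320.5] [38, 276, 83, 100, 4639]
8 [239.9 172.2] [261.1 188.6]
11 [239.9 172.9] [261.1 189.4]
14 [239.9 173.7] [261.1 190.2]
```

Request:
{"method": "arm_command", "body": {
  "motion": [
    [1, 15, 0, 0, 0.6],
    [2.5, 35, 0, 0, 0.6],
    [3, 45, 0, 0, 0.6],
    [3, 45, 0, 0, 0.6],
    [3, 45, 0, 0, 0.6],
    [2.5, 45, 0, 0, 0.6],
    [2, 35, 0, 0, 0.6],
    [1.6, 20, 0, 0, 0.6]
  ]
}}

```text
time_s: 20.6
eef_pos: [523.6, -279.9, 162.0]
orientation: [179.9, 0.2, -9.3]
contact_force: [-0.3, 0.4, -0.1]
finger_gap: 59.6
finger_force: 64.5
```

Request:
{"method": "arm_command", "body": {
  "motion": [
    [0, 10.4, 0, 0, 0.6],
    [0, 0, 0, 0, 0.6],
    [0, 0, 0, 0, 0.6],
    [0, 0, 0, 0, 0.6],
    [0, 0, 0, 0, 0.6]
  ]
}}

```text
time_s: 21.1
eef_pos: [525.6, -283.6, 164.1]
orientation: [-180.0, -0.0, -8.9]
contact_force: [0.1, -0.1, -0.0]
finger_gap: 59.4
finger_force: 64.6
```

Request:
{"method": "arm_command", "body": {
  "motion": [
    [0.3, 0.8, 8, 0, 0.6],
    [0, 0, 10, 0, 0.6],
    [0, 0, 7, 0, 0.6],
    [0, 0, 4, 0, 0.6],
    [0, 0, 0, 0, 0.6],
    [0, 0, 0, 0, 0.6]
  ]
}}

```text
time_s: 21.7
eef_pos: [525.4, -286.0, 135.0]
orientation: [-180.0, 0.0, -9.0]
contact_force: [-0.7, 0.5, 0.4]
finger_gap: 59.4
finger_force: 64.6
```

Request:
{"method": "arm_command", "body": {
  "motion": [
    [0, 0, 0, 0, 0.85],
    [0, 0, 0, 0, 1],
    [0, 0, 0, 0, 1],
    [0, 0, 0, 0, 1],
    [0, 0, -25, 0, 1],
    [0, 0, -40, 0, 1],
    [0, 0, -40, 0, 1],
    [-30, 0, -10, 0, 1]
  ]
}}

```text
time_s: 22.5
eef_pos: [500.5, -281.7, 255.1]
orientation: [179.9, -0.6, -8.9]
contact_force: [-0.4, 0.3, 0.1]
finger_gap: 85.3
finger_force: 0.0
```

Request:
{"method": "arm_command", "body": {
  "motion": [
    [-20, -40, 0, 0, 1],
    [0, -45, 0, 0, 1],
    [0, -45, 0, 0, 1],
    [0, -45, 0, 0, 1],
    [0, -45, 0, 0, 1],
    [0, -20, 0, 0, 1],
    [0, 0, 0, 0, 1],
    [0, 0, 0, 0, 1]
  ]
}}

```text
time_s: 23.3
eef_pos: [513.4, -41.4, 250.1]
orientation: [180.0, -0.0, -9.0]
contact_force: [0.9, -1.1, 0.1]
finger_gap: 85.2
finger_force: 0.0
```

```bash
python3 - <<'E'
from fit import *
s=env.state();print(s["time_s"],s["eef_pos"],s["joint_velocities"].round(1))
S=[]
for n in("side","top"):
    im=eyes.camera(n).copy()
    for c,st,m in blobs(red(im),10): print(n,c,st)
    u=pix(n,[526,-284,80]).astype(int)
    S.append(cv2.resize(im[u[1]-25:u[1]+25,u[0]-25:u[0]+25],(400,400),interpolation=2))
b=cv2.imread("pics/top0.png")[:,:,::-1]
hsv=lambda i:cv2.cvtColor(i.copy(),cv2.COLOR_RGB2HSV)
print("expected hole centre px top/side at z82:",pix("top",[526,-284,82])-u+25)
cv2.imwrite("pics/m.png",np.hstack(S)[:,:,::-1])
E
```

```text
23.3 [513.43117692 -41.36628701 250.1350386 ] [1.4 0.1 1.5 0.2 0.2 0.1 0.2]
side [277.6 142.5] [265, 135, 22, 13, 73]
side [177.1 229.9] [168, 203, 19, 50, 638]
side [ 86.2 318.4] [38, 276, 83, 100, 4237]
top [ 72.9 104.4] [35, 69, 78, 69, 3909]
top [208.1 139.1] [199, 127, 19, 26, 366]
top [362.6 207.3] [350, 193, 29, 29, 562]
expected hole centre px top/side at z82: [25.41481303 25.74530292]
```

View pics/m.png

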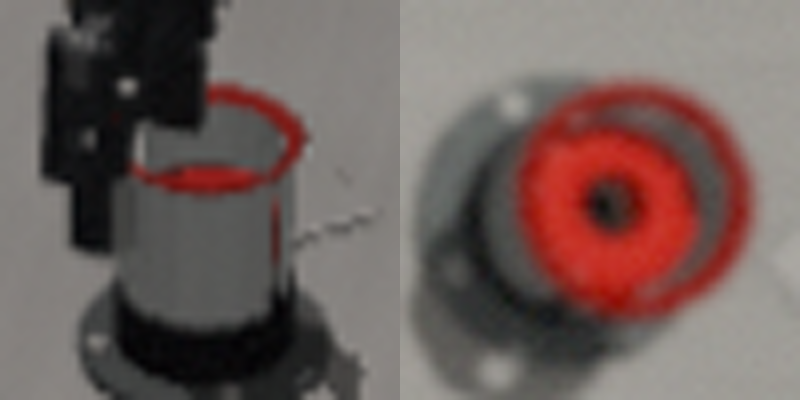

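The top view shows the upper red lid round and level in the bore, with its hole at crop (611,205), close to the expected (603,206). The side window shows one continuous red strip about two lids high. The robot touches nothing.

```bash
python3 -c "
from rig import workorder
print(workorder.hand_in())"
```

```text
the job is handed in; nothing more can be done
None
```

Both red lids are in the dispenser tube, and the last pictures show them lying flat on the white lid in one column. The rack lid was laid flat on the board and let go before I took it again, the blue lid was never touched, and the job was handed in at about 23 s.

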